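Sweep the rejected collars off the glass into the reject tray

TASK

Sweep the three low flat collars off the glass inspection plate, over its edge and into the reject tray tucked under that edge, gently pushing them along the glass with the closed fingers: do not pinch or lift them and let none fall outside the tray. Leave the tall fittings standing where they are on the glass, leave the other things on the bench alone, and finish clear of everything.

Things in the scene. Friction and masses are not known exactly. Their poses are not given: they have to be found in the camera images.
- plate: The fixed round inspection plate: a clear glass disc 300 mm across and 8 mm thick on a black hub. Its flat top is 60 mm above the bench, without rim. Origin on the bench under the disc's centre. It stands somewhere else each time.
- tray: Fixed open-topped sheet-steel reject tray, dark rubber floor, partly under the disc's edge, at a different angle round it each time. Origin on the bench under the DISC's centre; x points level from there out over the tray's middle, y along its width. In this frame it spans x 88 to 262, y -100 to 100 mm; floor and walls 3 mm thick, walls 50 mm high. Parts swept along +x over the disc's edge drop in.
- collar_a: One of the three loose collars: low, flat, round steel disc 28 mm across and 14 mm high with a small dark bore, 50 g nominally, lying on the glass. Origin: centre of its underside.
- collar_a_center (a point): The middle of collar_a, 7 mm above its underside.
- collar_b: One of the three loose collars: low, flat, round steel disc 28 mm across and 14 mm high with a small dark bore, 50 g nominally, lying on the glass. Origin: centre of its underside.
- collar_b_center (a point): The middle of collar_b, 7 mm above its underside.
- collar_c: One of the three loose collars: low, flat, round steel disc 28 mm across and 14 mm high with a small dark bore, 50 g nominally, lying on the glass. Origin: centre of its underside.
- collar_c_center (a point): The middle of collar_c, 7 mm above its underside.
- fitting_a: A tall, slim threaded steel fitting, 18 mm across and 44 mm high, standing upright and loose on the glass among or beside the collars; stays where it is. Origin: centre of its underside, z up.
- fitting_b: A tall, slim threaded steel fitting, 18 mm across and 44 mm high, standing upright and loose on the glass among or beside the collars; stays where it is. Origin: centre of its underside, z up.
- fitting_c: A tall, slim threaded steel fitting, 18 mm across and 44 mm high, standing upright and loose on the glass among or beside the collars; stays where it is. Origin: centre of its underside, z up.
- barrel: Loose black lens barrel, 58 mm across at the top, 80 mm high, standing on the bench left of the disc; bystander. Origin: centre of its underside.
- cap: Loose black lens cap, 62 mm across, 12 mm high, on the bench left of the disc; bystander. Origin: centre of its underside.
- screwdriver: Loose screwdriver lying on the bench on the right; bystander. Origin: underside of the tool.
- wrench: Loose wrench lying on the bench on the left; bystander. Origin: underside of the tool.
- cup: Loose grey cup, 60 mm across, 50 mm high, on the bench on the right beyond the tray; bystander. Origin: centre of its underside.

How it is judged:
At the end, for the whole second after the job is handed in: All three collars lie at rest (under 20 mm/s) inside the reject tray, their middles below 45 mm height; the tall fittings stand upright (within 0.15 rad) within 15 mm of where they were, and the bench bystanders within 30 mm (x of collar_a_center in the frame of tray between 0.088 and 0.262 m and y of collar_a_center in the frame of tray between -0.1 and 0.1 m and z of each of collar_a_center, collar_b_center, collar_c_center in the frame of tray below 0.045 m and linear speed of each of collar_a, collar_b, collar_c below 0.02 m/s and x of collar_b_center in the frame of tray between 0.088 and 0.262 m and y of collar_b_center in the frame of tray between -0.1 and 0.1 m and x of collar_c_center in the frame of tray between 0.088 and 0.262 m and y of collar_c_center in the frame of tray between -0.1 and 0.1 m and distance of each of fitting_a, fitting_b, fitting_c from where it was at the start of the episode below 0.015 m and angle between each of fitting_a, fitting_b, fitting_c's own z axis and vertical below 0.15 rad and distance of each of barrel, cap, screwdriver, wrench, cup from where it was at the start of the episode below 0.03 m); the robot touches nothing.
It fails at once if a collar is lifted: its middle rises more than 20 mm above where it lay on the glass (height (world z) of any of collar_a_center, collar_b_center, collar_c_center above 0.087 m).
It fails at once if a collar is pinched or pressed with more than 15 N by the fingers (contact force between the fingers and collar_a above 15 N or contact force between the fingers and collar_b above 15 N or contact force between the fingers and collar_c above 15 N).
It fails at once if a collar falls on the bench beside the tray ((height (world z) of collar_a_center below 0.045 m and not (x of collar_a_center in the frame of tray between 0.088 and 0.262 m and y of collar_a_center in the frame of tray between -0.1 and 0.1 m)) or (height (world z) of collar_b_center below 0.045 m and not (x of collar_b_center in the frame of tray between 0.088 and 0.262 m and y of collar_b_center in the frame of tray between -0.1 and 0.1 m)) or (height (world z) of collar_c_center below 0.045 m and not (x of collar_c_center in the frame of tray between 0.088 and 0.262 m and y of collar_c_center in the frame of tray between -0.1 and 0.1 m))).
It fails at once if a tall fitting is tipped or shifted more than 15 mm (angle between any of fitting_a, fitting_b, fitting_c's own z axis and vertical above 0.3 rad or distance of any of fitting_a, fitting_b, fitting_c from where it was at the start of the episode above 0.015 m).
It fails at once if a loose bystander on the bench is shifted more than 30 mm (distance of any of barrel, cap, screwdriver, wrench, cup from where it was at the start of the episode above 0.03 m).
It also fails if it takes over 54 s, if anything falls off the work surface, if the arm or the gripper's body presses on something with over 40 N, if the wrist force passes 120 N, or if a joint passes its speed limit or range.

ROBOT

A 6-joint arm with a two-finger parallel gripper is mounted at the origin on the work surface. World frame = base frame: x ahead of the robot, y to its left, z up, the work surface at z = 0. Lengths are in m, angles in rad, forces in N, time in s.
With the tool pointing down it reaches from about 0.35 to 0.725 m from the base axis. Payload 6 kg.
Tool frame: the origin (TCP) lies midway between the tips of the shut fingers; the grasp point (between the pads) lies 19 mm behind it; z points along the fingers, y is the direction in which the jaws open and shut (so a half turn about z gives the same grasp; the last joint's range is limited). The gripper opens to 85 mm and grips with 20 to 120 N. Pads are 22 mm wide; open, the fingers measure 114 mm over their backs; the gripper's body (76 mm by 85 mm) begins 54 mm behind the grasp point. The pads swing forward as they close: fully open they stand 13 mm farther back than shut.
Start: joints at [1.511, 0.04, 0.085, 0, -1.615, -0.334], TCP at [0.23, 0.554, 0.231] pointing down, gripper open.
Joint ranges: [-2.56, 2.56], [-1.29, 2.01], [-1.08, 1.49], [-3.29, 1.98], [-2.81, -0.18], [-2.99, 2.99]. Speed limits (rad/s): [2.57, 2.57, 3.01, 3.14, 3.14, 3.14].

INTERFACE

Orientations are given as a unit quaternion [x, y, z, w].
In Python, from plant import read_state, capture, hand_in gives the robot as it stands.
- The arm moves only by the tool jog_arm, never from a script. Its argument "deltas" is a list of rows, each a list of 6 numbers: the shift along the tool's x, y, z in mm, then the turn, a rotation vector about the tool's x, y, z in degrees. A call has 1 to 12 rows; each row shifts and turns the pose as measured when the row begins, along the tool's axes as they then stand; what a row does not reach is not made up. A row lasts 1/8 s, in which the tool goes at most 62.5 mm and 10.7 degrees, less where a joint would pass 70% of its speed; a pose out of reach is approached as far as the arm can. A call with a gripper value outside its range is refused whole. "fingers" is the opening, from 0 (shut) to 1 (fully open), set as the call begins (left out, the last holds). The fingers move at their own pace and stop on an object; "force" is the grip in N (left out, the last holds). Time passes only in rows, so rows that do not move let the fingers close. It gives the time, the measured TCP pose, the force and the opening at its end, in the units of the state.
- read_state(): the state, without advancing time (a new reading comes with each control period).
- capture(name): name is "scene" or "top"; returns a dict with "img" (400x640x3 uint8, blue, green, red), "mtx" (3x3 intrinsics, pixels), "distortion" ([k1, k2, p1, p2, k3] as OpenCV has them; the pictures are not rectified), "R" (3x3) and "t" (3): a world point X has camera coordinates R X + t. Camera axes: x right, y down, z forward; pixel columns grow to the right and rows downward; lengths in m; the calibration is good to about 2 mm. A picture is of the moment at which its call begins. There is no depth.
- hand_in(): hands the job in, once; it reports no verdict.
The state is a dict: "clock": time; "joint_positions": joint angles; "joint_vel": joint speeds; "joint_efforts": joint torques, N m; "ee_pos": TCP position; "tcp_rot": TCP orientation; "wrist_force": force on the tool from outside, world axes, zero at the start; "torque": the same for the moment, N m; "finger_gap": finger opening in m.
Only numpy, scipy, OpenCV 4.12 (cv2) and the standard library are available. Lean on these libraries where they do the work, as an engineer would, in place of code of your own. Each camera call takes 0.05 s, during which the arm holds its last target.

## Working session

There is one attempt and no reset: what is moved stays moved. The work goes in short steps, Python scripts to look and compute and a tool call to move; the robot and the scene stay as the last step left them, time stands still between calls to the robot, and variables do not carry over. Pictures are saved under pics/ and viewed, and the job is handed in when it is done.

Besides the shell and the picture viewer there is one more tool, called after ">>>" as name(argument=value, ...) on one line, values as JSON. jog_arm: Moves the arm, as the interface text tells. Its arguments: {"type":"object","properties":{"deltas":{"type":"array","items":{"type":"array","items":{"type":"number"}}},"fingers":{"type":"number"},"force":{"type":"number"}},"required":["deltas"]}

```bash
ls; mkdir -p pics
python3 - <<'E'
from plant import read_state, capture
import cv2,pickle
for n in("scene","top"):
    c=capture(n); pickle.dump(c,open(n+'.pkl','wb')); cv2.imwrite(f'pics/{n}0.png',c['img']); print(n,c['mtx'],c['distortion'],c['R'],c['t'])
print(read_state())
E
```

```text
pics
scene [[412.27912018   0.         320.38958191]
 [  0.         412.27912018 203.8687876 ]
 [  0.           0.           1.        ]] [-0.04100194  0.          0.          0.          0.        ] [[-0.73024129  0.68318314 -0.00290776]
 [ 0.37492588  0.39718581 -0.83765985]
 [-0.57112016 -0.61278401 -0.54618452]] [ 0.39145662 -0.10462416  1.48457018]
top [[426.5271449    0.         318.17256416]
 [  0.         426.5271449  196.97922157]
 [  0.           0.           1.        ]] [-0.03699196  0.          0.          0.          0.        ] [[ 0.00682324 -0.99983627  0.01675931]
 [-0.99476493 -0.00849561 -0.10183596]
 [ 0.10196166 -0.01597672 -0.99466002]] [-0.05827316  0.5053987   1.27832373]
{'clock': 0.1, 'joint_positions': array([ 1.51072822e+00,  4.07966918e-02,  8.39102967e-02, -3.81045155e-04,
       -1.61552988e+00, -3.33662711e-01]), 'joint_vel': array([-0.00090773, -0.00132631,  0.00192295,  0.00152153,  0.00092192,
       -0.00041168]), 'joint_efforts': array([-4.83449621e-03, -3.69346905e+01,  3.48281407e+01,  6.95181906e+00,
       -4.59205927e-03, -2.62666347e-06]), 'ee_pos': array([0.23003029, 0.55382879, 0.23035841]), 'tcp_rot': array([ 9.80685805e-01, -1.95587982e-01, -7.81036922e-05,  8.28363457e-04]), 'wrist_force': array([ 0.1719588 , -0.21577871,  1.04004531]), 'torque': array([-0.01409007, -0.00845816, -0.03586164]), 'finger_gap': 0.08530982685847335}
```

View pics/scene0.png

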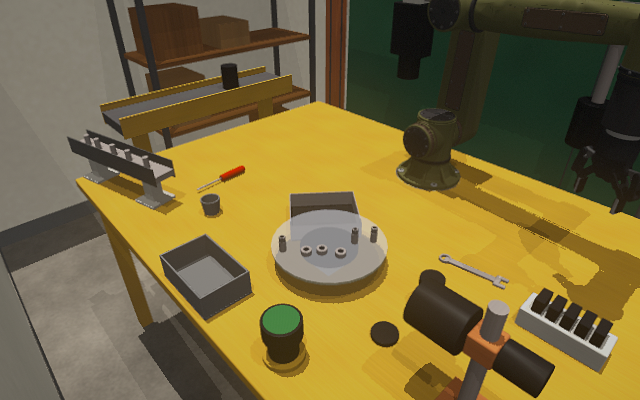

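View pics/top0.png

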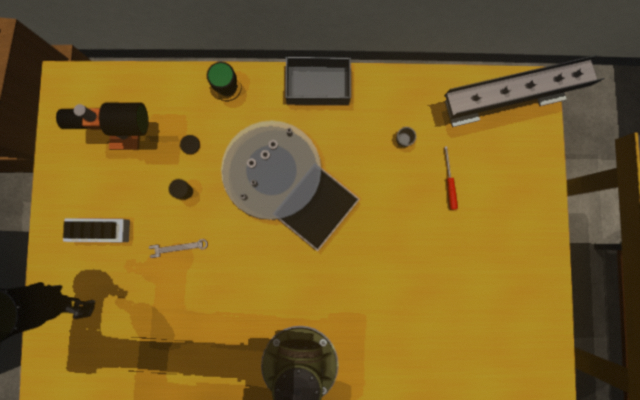

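The dark reject tray is under the disc's lower right edge (about px 318,210 in top). The collars are near (250–273, 145–163), and three fittings stand on the glass. I'll zoom in next.

```bash
cat > h.py <<'E'
import numpy as np,cv2,pickle
def px2w(c,uv,z):
    uv=np.array(uv,float).reshape(-1,1,2)
    n=cv2.undistortPoints(uv,c['mtx'],np.array(c['distortion'])).reshape(-1,2)
    R,t=np.array(c['R']),np.array(c['t']); o=-R.T@t
    d=np.c_[n,np.ones(len(n))]@R
    return o+d*((z-o[2])/d[:,2])[:,None]
def w2px(c,X):
    return cv2.projectPoints(np.array(X,float).reshape(-1,1,3),cv2.Rodrigues(np.array(c['R']))[0],np.array(c['t']),c['mtx'],np.array(c['distortion']))[0].reshape(-1,2)
E
python3 - <<'E'
import pickle,cv2
from h import *
c=pickle.load(open('top.pkl','rb'));i=c['img'][110:260,210:370];cv2.imwrite('pics/tz.png',cv2.resize(i,None,fx=4,fy=4,interpolation=cv2.INTER_CUBIC)[:, :])
i=c['img'][120:210,220:310];cv2.imwrite('pics/tz2.png',cv2.resize(i,None,fx=6.6,fy=6.6,interpolation=cv2.INTER_CUBIC))
c=pickle.load(open('scene.pkl','rb'));i=c['img'][185:300,260:400];cv2.imwrite('pics/sz.png',cv2.resize(i,None,fx=5,fy=5,interpolation=cv2.INTER_CUBIC))
E
```

```text
(no output)
```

View pics/tz.png

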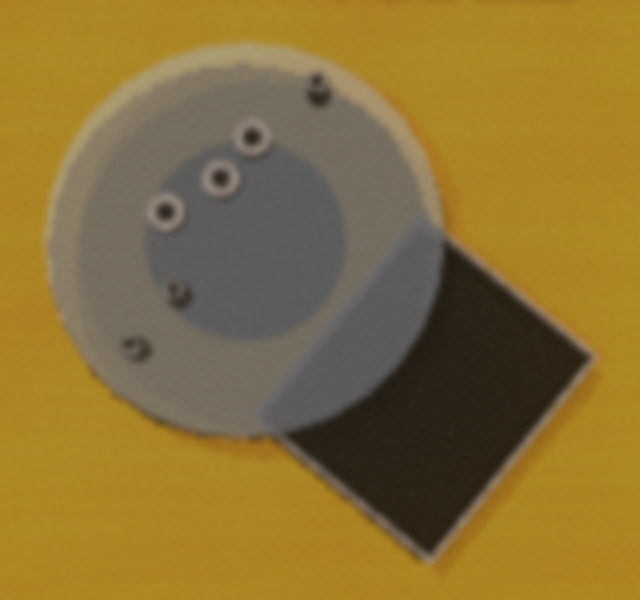

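View pics/tz2.png

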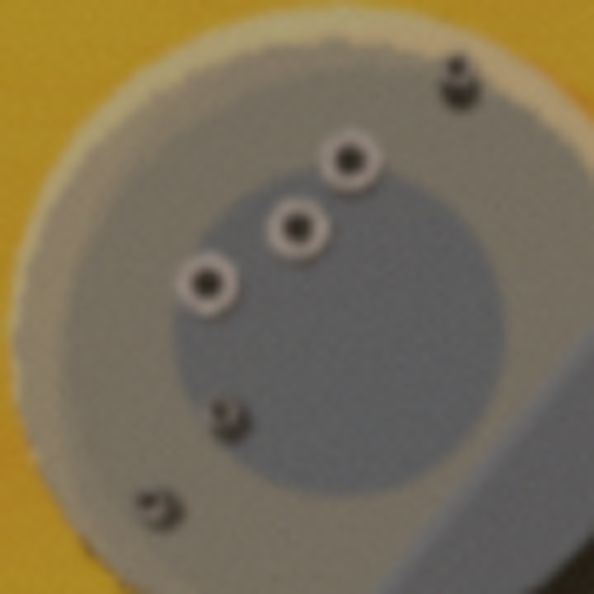

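View pics/sz.png

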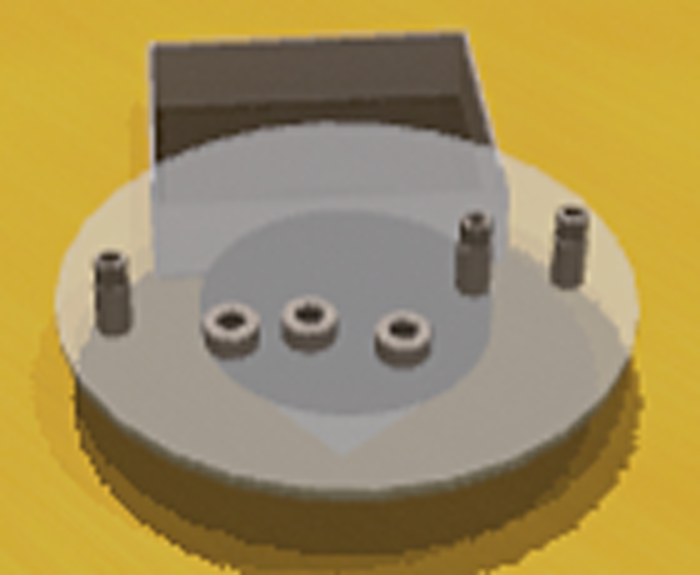

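Run:
```python
from h import *
T=pickle.load(open('top.pkl','rb'));S=pickle.load(open('scene.pkl','rb'))
f=lambda p,s,o:(np.array(p,float)+.5)/s-.5+np.array(o)
t2=lambda p:f(p,6.6,(220,120)); t1=lambda p:f(p,4,(210,110)); s1=lambda p:f(p,5,(260,185))
print('cam',-T['R'].T@T['t'],-S['R'].T@S['t'])
print('collars top',px2w(T,t2([(350,160),(297,228),(207,284)]),.074))
print('collars scene',px2w(S,s1([(231,321),(309,315),(403,329)]),.074))
print('fit tops T',px2w(T,t2([(458,64),(226,408),(151,506)]),.104))
print('fit tops S',px2w(S,s1([(110,257),(477,219),(572,212)]),.104))
print('fit base S',px2w(S,s1([(114,328),(473,288),(567,282)]),.060))
rim=px2w(T,t1([(48,240),(443,238),(245,43),(250,438),(108,100),(385,100),(385,375),(105,380)]),.06);print('rim',rim)
A=np.c_[2*rim[:,:2],np.ones(len(rim))];x=np.linalg.lstsq(A,(rim[:,:2]**2).sum(1),rcond=None)[0];print('c',x[:2],np.sqrt(x[2]+x[:2]@x[:2]))
rs=px2w(S,s1([(57,297),(640,305),(345,122),(352,491)]),.06)
A=np.c_[2*rs[:,:2],np.ones(len(rs))];x=np.linalg.lstsq(A,(rs[:,:2]**2).sum(1),rcond=None)[0];print('c',x[:2],np.sqrt(x[2]+x[:2]@x[:2]))
print('tray far corners T',px2w(T,t1([(593,356),(430,558),(420,215),(265,415)]),.05))
print('tray far corners S',px2w(S,s1([(152,44),(465,34)]),.05))
```

```text
cam [ 0.3728105  -0.03354653  1.32394189] [1.17295206 0.68383953 0.72434805]
collars top [[0.65912642 0.08335301 0.074     ]
 [0.62767639 0.10663141 0.074     ]
 [0.60172869 0.14652955 0.074     ]]
collars scene [[0.65834079 0.07813632 0.074     ]
 [0.62701613 0.10120639 0.074     ]
 [0.6007715  0.14089103 0.074     ]]
fit tops T [[0.69606568 0.03358177 0.104     ]
 [0.5414253  0.13262665 0.104     ]
 [0.49813518 0.16426727 0.104     ]]
fit tops S [[0.69276266 0.02807821 0.104     ]
 [0.5382066  0.13062399 0.104     ]
 [0.49878034 0.15966689 0.104     ]]
fit base S [[0.693887   0.02884841 0.06      ]
 [0.53859894 0.1307732  0.06      ]
 [0.4995009  0.16085196 0.06      ]]
rim [[ 0.58222206  0.23577186  0.06      ]
 [ 0.58643101 -0.05988344  0.06      ]
 [ 0.7348066   0.09128017  0.06      ]
 [ 0.43532603  0.08200303  0.06      ]
 [ 0.68963853  0.19384373  0.06      ]
 [ 0.69169551 -0.01534367  0.06      ]
 [ 0.48294784 -0.01741023  0.06      ]
 [ 0.47747662  0.19030362  0.06      ]]
c [0.58539395 0.0883257 ] 0.1484839923636808
c [0.58369294 0.08444701] 0.15069570026446485
tray far corners T [[ 0.49944576 -0.17345319  0.05      ]
 [ 0.34784274 -0.05196196  0.05      ]
 [ 0.605576   -0.04256988  0.05      ]
 [ 0.45308759  0.0720243   0.05      ]]
tray far corners S [[ 0.49589491 -0.18142576  0.05      ]
 [ 0.3452975  -0.05565417  0.05      ]]
```

```bash
cat >> h.py <<'E'
C0=np.array([.5845,.0865]);TH=np.radians(-129.2);U=np.array([np.cos(TH),np.sin(TH)]);V=np.array([-U[1],U[0]])
def tr(p): d=np.array(p)[:2]-C0; return np.round([d@U*1e3,d@V*1e3],1)
def wd(x,y,z): return np.r_[C0+(x*U+y*V)/1e3,z]
def st():
    from plant import read_state
    from scipy.spatial.transform import Rotation as R
    s=read_state();M=R.from_quat(s['tcp_rot']).as_matrix()
    print('t',s['clock'],'tray xy mm',tr(s['ee_pos']),'z',s['ee_pos'][2]*1e3,'yaw err deg (tool y vs U)',np.degrees(np.arctan2(M[1,1],M[0,1]))+129.2,'tilt',np.degrees(M[:2,2]),'F',s['wrist_force'].round(1),'gap',s['finger_gap'])
    return s
E
python3 -c "
from h import *
st()
for p in [(.6587,.0807),(.6273,.1039),(.6012,.1437),(.694,.031),(.540,.1313),(.4987,.162)]: print(tr(p))"
```

```text
t 0.1 tray xy mm [-138.1 -570.1] z 230.35840742854208 yaw err deg (tool y vs U) 16.641836138245267 tilt [-0.02734305 -0.09133957] F [ 0.2 -0.2  1. ] gap 0.08530982685847335
[-42.4  61.2]
[-40.5  22.2]
[-54.9 -23.2]
[-26.2 119.9]
[ -6.6 -62.8]
[  -4.3 -114.2]
```

>>> jog_arm(deltas=[[0, 0, 0, 0, 0, 8], [0, 0, 0, 0, 0, 8], [50, 4, 0, 0, 0, 0], [50, 4, 0, 0, 0, 0], [50, 4, 0, 0, 0, 0]], fingers=0, force=20)

```text
clock: 0.72
ee_pos: [0.3387, 0.4485, 0.2266]
tcp_rot: [0.943, -0.332, -0.0, 0.004]
wrist_force: [0.1, 0.4, 0.3]
finger_gap: -0.0002
```

```bash
python3 -c "
from h import *
st()"
```

```text
t 0.725 tray xy mm [-125.2 -419.2] z 226.58714599265244 yaw err deg (tool y vs U) 0.4079453150270922 tilt [-0.1777189  -0.43142355] F [0.1 0.4 0.3] gap -0.00022318872716932018
```

>>> jog_arm(deltas=[[50, 1, 0, 0, 0, 0], [50, 1, 0, 0, 0, 0], [50, 1, 0, 0, 0, 0], [50, 1, 0, 0, 0, 0], [50, 1, 0, 0, 0, 0], [50, 1, 0, 0, 0, 0], [50, 1, 0, 0, 0, 0], [46, 1, 0, 0, 0, 0], [0, 0, 60, 0, 0, 0]])

```text
clock: 1.85
ee_pos: [0.654, 0.1818, 0.1678]
tcp_rot: [0.943, -0.333, 0.002, 0.003]
wrist_force: [-0.1, 1.7, -1.6]
finger_gap: -0.0002
```

```bash
cat > look.py <<'E'
import sys
from h import *
from plant import capture
n=sys.argv[1]
s=st()
T=capture('top');S=capture('scene');pickle.dump((T,S),open(n+'.pkl','wb'))
a=cv2.resize(T['img'][110:230,210:370],None,fx=5,fy=5,interpolation=cv2.INTER_CUBIC)
b=cv2.resize(S['img'][165:285,250:410],None,fx=5,fy=5,interpolation=cv2.INTER_CUBIC)
for im,c,o in((a,T,(210,110)),(b,S,(250,165))):
    p=(w2px(c,[s['ee_pos']])[0]-o+.5)*5-.5; print('tcp px',p)
    cv2.imwrite(f'pics/{n}_{"t" if c is T else "s"}.png',im)
E
python3 look.py l1
```

```text
t 1.85 tray xy mm [-117.8   -6.3] z 167.7827656824963 yaw err deg (tool y vs U) 0.27692539470282895 tilt [ 0.06732916 -0.37900283] F [-0.1  1.7 -1.6] gap -0.00020783856029240558
tcp px [121.46249811 140.2571486 ]
tcp px [439.16918299 360.26032957]
```

View pics/l1_t.png

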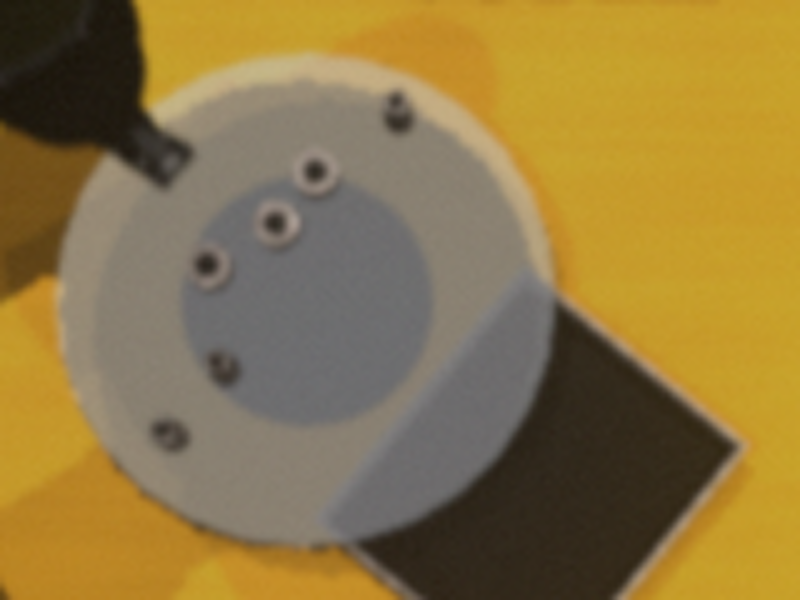

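View pics/l1_s.png

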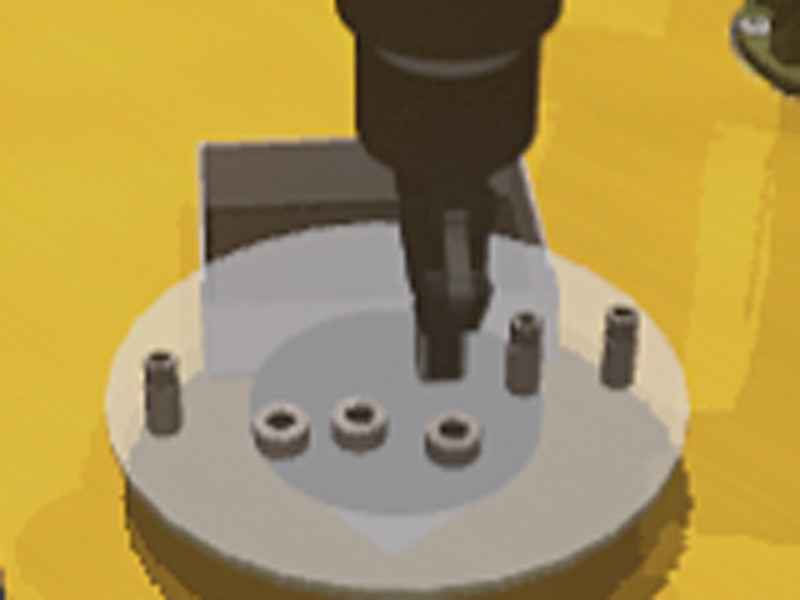

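```bash
python3 look.py l2
```

```text
t 1.95 tray xy mm [-112.8  -12.5] z 153.605475379122 yaw err deg (tool y vs U) 0.39629487692539556 tilt [-1.30653398 -0.80766577] F [-0.3  0.7 -3. ] gap -0.000145303507050777
tcp px [125.41450586 160.18873558]
tcp px [451.198742   378.13346291]
```

View pics/l2_t.png

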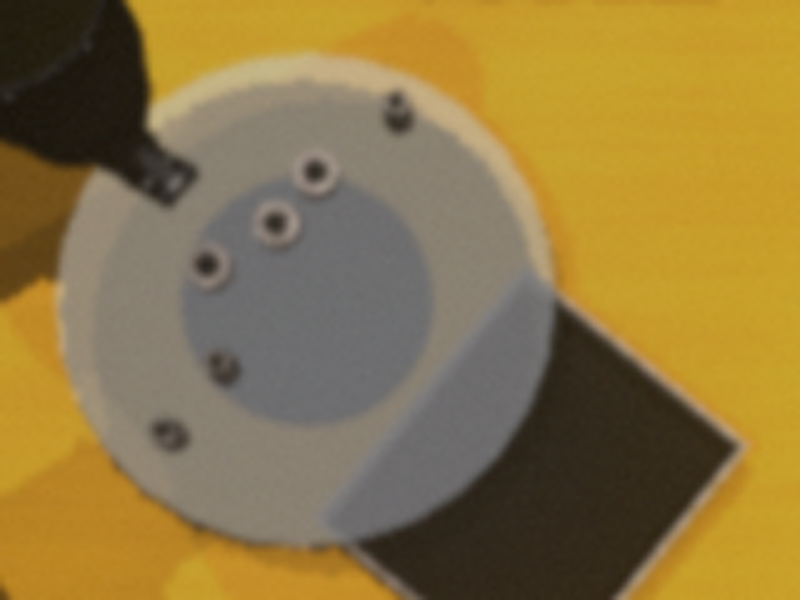

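View pics/l2_s.png

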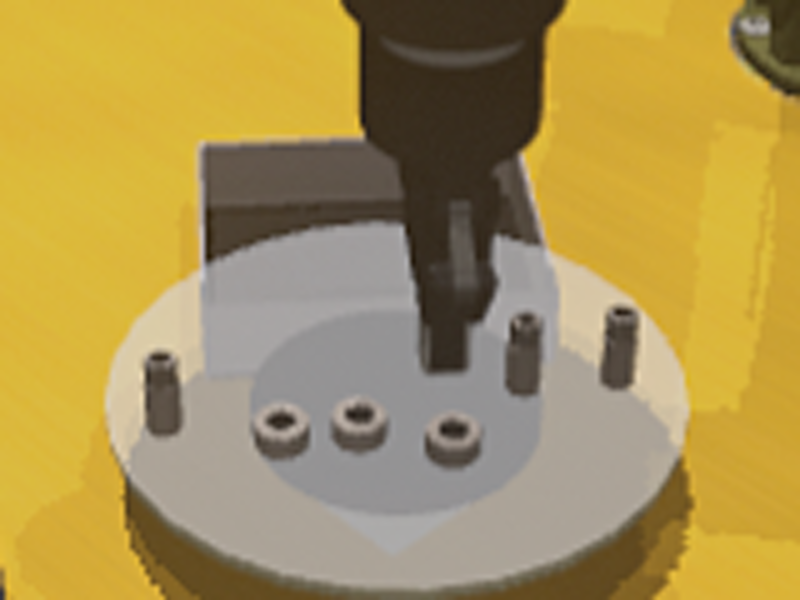

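Run:
```python
from h import *
s=st()
T,S=pickle.load(open('l2.pkl','rb'))
def tri(a,b):
    a=(np.array(a)+.5)/5-.5+[210,110];b=(np.array(b)+.5)/5-.5+[250,165]
    P=[];n=[]
    for c,p in((T,a),(S,b)):
        n.append(cv2.undistortPoints(np.array(p,float).reshape(1,1,2),c['mtx'],np.array(c['distortion'])).reshape(2,1)); P.append(np.c_[c['R'],c['t']])
    X=cv2.triangulatePoints(P[0],P[1],n[0],n[1]).ravel();X=X[:3]/X[3];return X,w2px(T,[X])-a,w2px(S,[X])-b
print(tri((180,190),(443,370)))
print(tri((170,204),(466,370)))
print(tri((198,175),(422,370)))
for c,o in((T,(210,110)),(S,(250,165))):
  print([(((w2px(c,[s['ee_pos']+[0,0,dz]])[0]-o)*5).round()) for dz in(0,.02,.05,.1)])
print(s['joint_vel'],s['ee_pos'])
```

```text
t 2.05 tray xy mm [-115.8  -11.1] z 163.07870333007986 yaw err deg (tool y vs U) 0.5087917316679977 tilt [-0.58025233 -0.6760808 ] F [0.3 0.1 1.8] gap -0.00012700318735680343
(array([0.63070254, 0.15651603, 0.1359101 ]), array([[-1.003175  ,  0.89983479]]), array([[-1.64611307, -0.10872908]]))
(array([0.62243421, 0.1625558 , 0.1349336 ]), array([[-1.16039876,  1.0253772 ]]), array([[-1.88914991, -0.11597396]]))
(array([0.63834712, 0.14791427, 0.13532783]), array([[-1.46402549,  1.32036491]]), array([[-2.40855668, -0.17887699]]))
[array([118., 149.]), array([111., 140.]), array([101., 127.]), array([ 83., 103.])]
[array([447., 364.]), array([448., 327.]), array([450., 271.]), array([453., 173.])]
[ 0.0133304  -0.04156465  0.0724333   0.02814893 -0.00120097  0.0011405 ] [0.64910536 0.1832484  0.1630787 ]
```

```bash
python3 look.py l3
python3 - <<'E'
from h import *
s=st()
T,S=pickle.load(open('l3.pkl','rb'))
from scipy.spatial.transform import Rotation as R
M=R.from_quat(s['tcp_rot']).as_matrix()
for nm,c,o in(('t',T,(210,110)),('s',S,(250,165))):
  im=cv2.imread(f'pics/l3_{nm}.png')
  for a in(-11,11):
    for b in(-15,15):
      P=[(w2px(c,[s['ee_pos']+M@[a*1e-3,b*1e-3,dz]])[0]-o+.5)*5 for dz in(0,-.04)]
      cv2.line(im,*[tuple(int(v) for v in p) for p in P],(0,0,255) if b>0 else (0,255,0),1)
  cv2.imwrite(f'pics/l3o_{nm}.png',im)
E
```

```text
t 2.05 tray xy mm [-115.8  -11.1] z 163.07870333007986 yaw err deg (tool y vs U) 0.5087917316679977 tilt [-0.58025233 -0.6760808 ] F [0.3 0.1 1.8] gap -0.00012700318735680343
tcp px [120.03116481 150.94297826]
tcp px [449.18146786 365.53638587]
t 2.15 tray xy mm [-117.5  -10.7] z 167.15222642193527 yaw err deg (tool y vs U) 0.5522649211151816 tilt [-0.20963905 -0.49728053] F [-0.1 -0.4  0.7] gap -0.00022568677486989718
```

View pics/l3o_t.png

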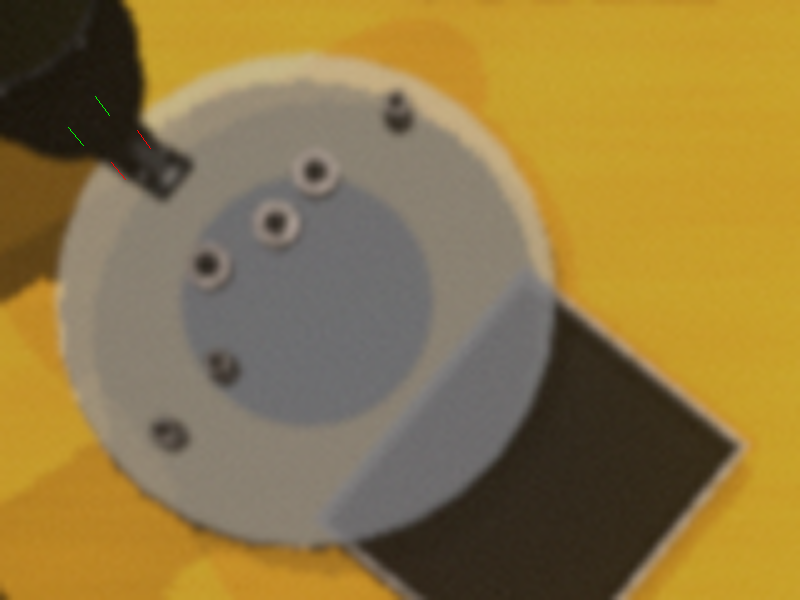

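View pics/l3o_s.png

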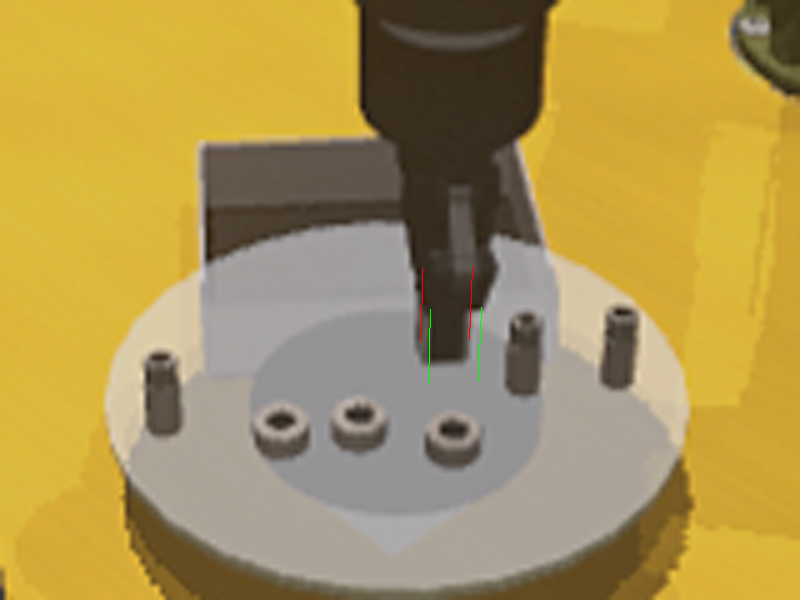

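Run:
```python
from h import *
T,S=pickle.load(open('l3.pkl','rb'))
a=cv2.resize(T['img'][90:170,190:270],None,fx=7,fy=7,interpolation=cv2.INTER_CUBIC)
a=np.clip((a/255.)**.5*255,0,255).astype('u1')
b=cv2.resize(S['img'][130:250,290:390],None,fx=4.66,fy=4.66,interpolation=cv2.INTER_CUBIC)
b=np.clip((b/255.)**.5*255,0,255).astype('u1')
cv2.imwrite('pics/z3t.png',a)
cv2.imwrite('pics/z3s.png',b)
```

```text
(no output)
```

View pics/z3t.png

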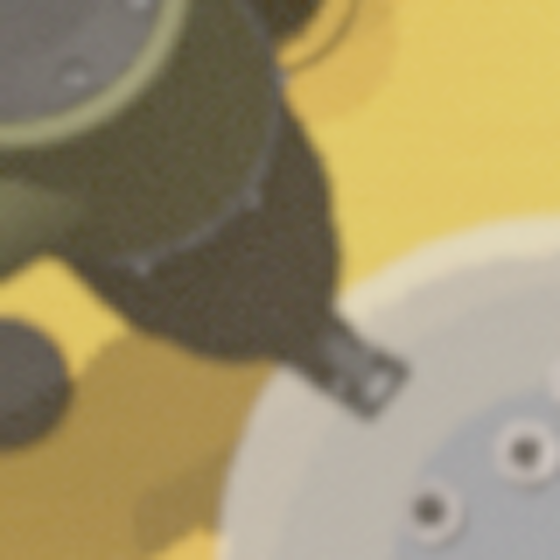

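View pics/z3s.png

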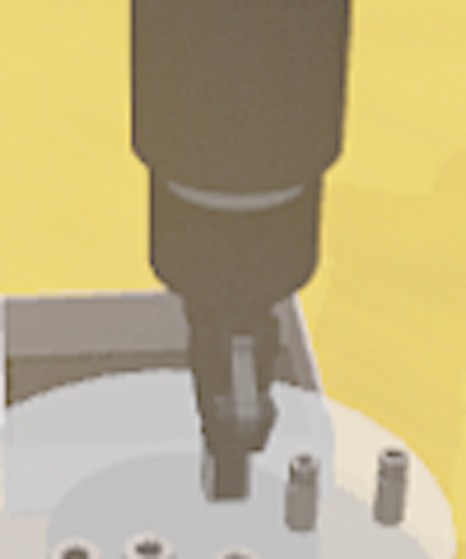

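>>> jog_arm(deltas=[[-12, 7, 15, 0, 0, 0.5], [0, 7, 20, 0, 0, 0], [0, 0, 20, 0, 0, 0], [0, 0, 15, 0, 0, 0], [0, 0, 12, 0, 0, 0], [0, 0, 8, 0, 0, 0], [0, 0, 3, 0, 0, 0], [0, 0, 0, 0, 0, 0], [0, 0, 0, 0, 0, 0]])

```text
clock: 3.28
ee_pos: [0.6375, 0.1856, 0.0854]
tcp_rot: [0.943, -0.333, 0.008, -0.002]
wrist_force: [0.1, -0.2, -0.4]
finger_gap: 0.0001
```

```bash
python3 look.py l4; python3 -c "
from h import *
st()"
```

```text
t 3.275 tray xy mm [-110.3  -21.6] z 85.35312074561999 yaw err deg (tool y vs U) 0.3097535586359186 tilt [ 0.91651187 -0.02964959] F [ 0.1 -0.2 -0.4] gap 8.549955891642889e-05
tcp px [139.1998782  201.13068526]
tcp px [466.4911466  489.37246585]
t 3.375 tray xy mm [-110.3  -21.6] z 85.38252763772286 yaw err deg (tool y vs U) 0.3100273163253462 tilt [ 0.91779142 -0.02524124] F [ 0.4 -0.   0.6] gap 9.438584638541175e-05
```

View pics/l4_s.png

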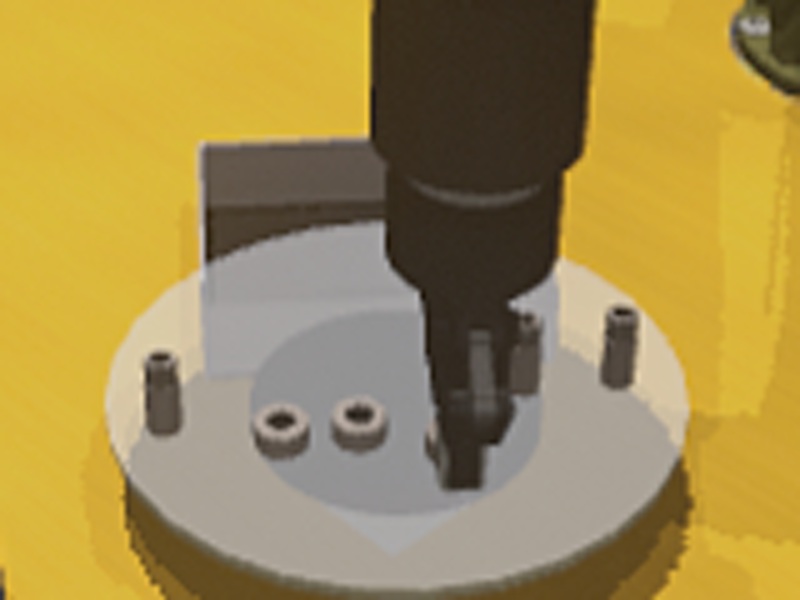

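View pics/l4_t.png

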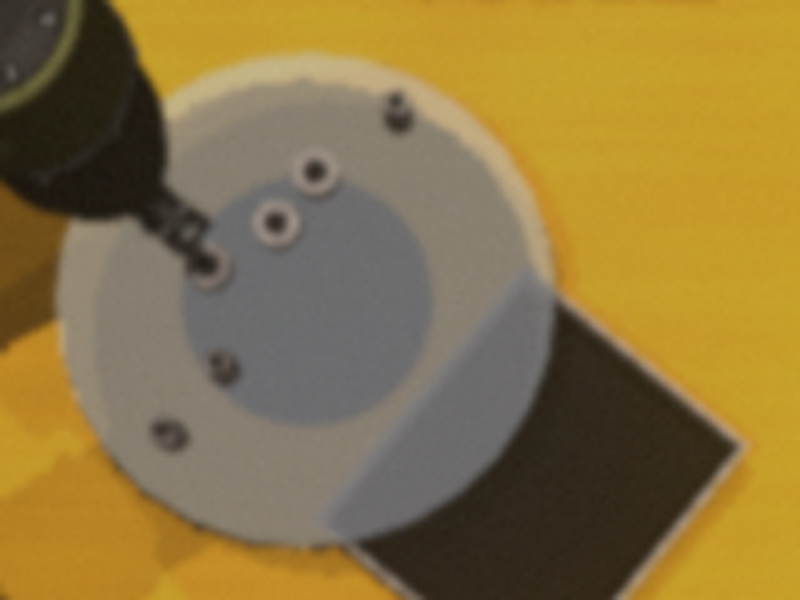

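Run:
```python
from h import *
T,S=pickle.load(open('l4.pkl','rb'))
ee=np.array([.6375,.1856,.0854])
for th in(7,14):
  true=ee[:2]-U*th/1e3
  ob=px2w(S,(np.array([462,488])+.5)/5-.5+[250,165],.0854)[0]
  e=ob[:2]-true; print(th,'S err mm',e*1e3,'tray',e@U*1e3,e@V*1e3)
```

```text
7 S err mm [-3.54307263 -7.50528563] tray 8.055505458527106 1.997875838271096
14 S err mm [ -7.96727775 -12.92989705] tray 15.055505458527096 1.997875838271111
```

>>> jog_arm(deltas=[[-3, 0, 6, -0.6, -0.7, 0.3], [0, 0, 6, 0, 0, 0], [0, 0, 5, 0, 0, 0], [0, 0, 3, 0, 0, 0], [0, 0, 0, 0, 0, 0]])

```text
clock: 4.0
ee_pos: [0.635, 0.1876, 0.0637]
tcp_rot: [0.942, -0.336, -0.001, 0.001]
wrist_force: [-0.1, 0.0, -0.3]
finger_gap: 0.0003
```

```bash
python3 -c "
from h import *
st()"
```

```text
t 4.0 tray xy mm [-110.3  -24.8] z 63.72444540154165 yaw err deg (tool y vs U) -0.0220865361631013 tilt [-0.08676626 -0.04925425] F [-0.1  0.  -0.3] gap 0.00034163205388369484
```

>>> jog_arm(deltas=[[0, 6, -2, 0, 0, 0], [0, 6, 0, 0, 0, 0], [0, 6, 0, 0, 0, 0], [0, 6, 0, 0, 0, 0], [0, 6, 0, 0, 0, 0], [0, 6, 0, 0, 0, 0], [0, 6, 0, 0, 0, 0], [0, 6, 0, 0, 0, 0], [0, 6, 0, 0, 0, 0], [0, 6, 0, 0, 0, 0], [0, 6, 0, 0, 0, 0], [0, 6, 0, 0, 0, 0]])

```text
clock: 5.5
ee_pos: [0.5866, 0.1281, 0.0669]
tcp_rot: [0.942, -0.336, 0.0, -0.0]
wrist_force: [-0.1, 0.4, -0.2]
finger_gap: -0.0002
```

```bash
python3 look.py l5
```

```text
t 5.5 tray xy mm [-33.5 -24.6] z 66.93697562102345 yaw err deg (tool y vs U) -0.022170296813158075 tilt [ 0.0049779  -0.00143324] F [-0.1  0.4 -0.2] gap -0.00017906891886773247
tcp px [238.74813545 292.48912083]
tcp px [454.30894435 415.6255151 ]
```

View pics/l5_s.png

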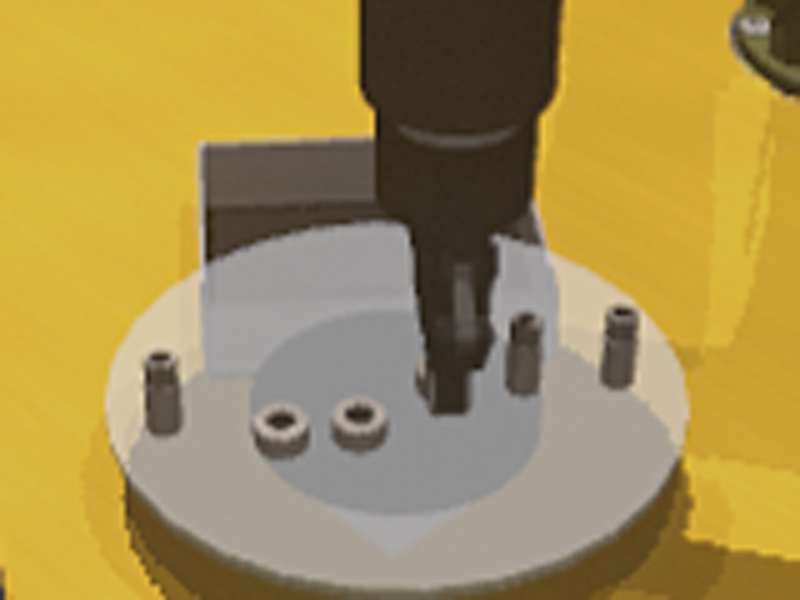

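View pics/l5_t.png

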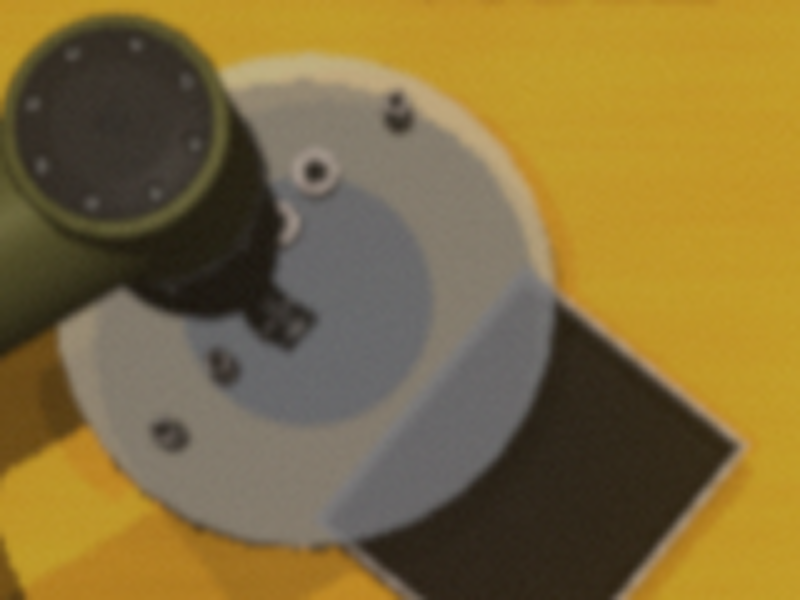

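>>> jog_arm(deltas=[[0, 6, 0.5, 0, 0, 0], [0, 6, 0, 0, 0, 0], [0, 6, 0, 0, 0, 0], [0, 6, 0, 0, 0, 0], [0, 6, 0, 0, 0, 0], [0, 6, 0, 0, 0, 0], [0, 6, 0, 0, 0, 0], [0, 6, 0, 0, 0, 0], [0, 6, 0, 0, 0, 0], [0, 6, 0, 0, 0, 0], [0, 6, 0, 0, 0, 0], [0, 6, 0, 0, 0, 0]])

```text
clock: 7.1
ee_pos: [0.5383, 0.0686, 0.0668]
tcp_rot: [0.942, -0.336, 0.0, -0.0]
wrist_force: [-0.8, 0.6, 0.0]
finger_gap: -0.0002
```

```bash
python3 look.py l6
```

```text
t 7.1 tray xy mm [ 43.1 -24.5] z 66.83862299015442 yaw err deg (tool y vs U) -0.017090581344689326 tilt [0.05999231 0.01776248] F [-0.8  0.6  0. ] gap -0.00017657096900339974
tcp px [337.1791224  373.81284577]
tcp px [438.52517233 324.78497297]
```

View pics/l6_s.png

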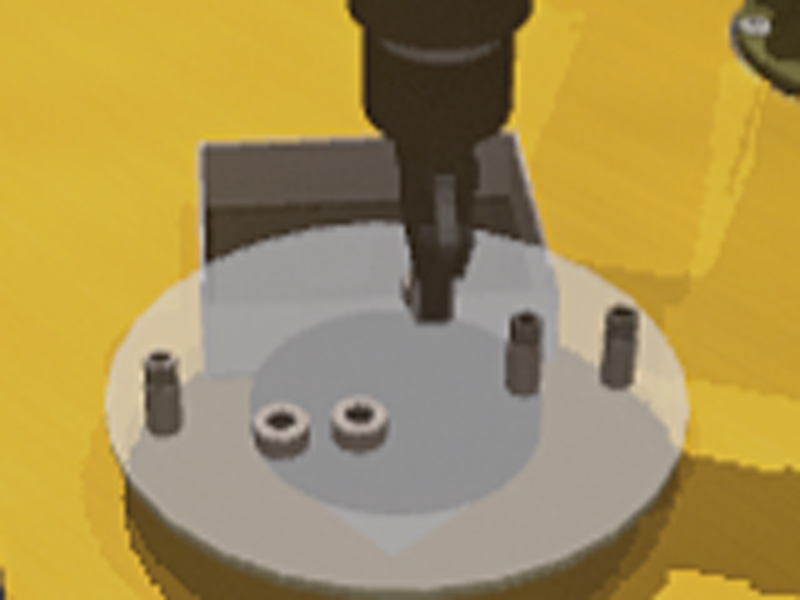

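View pics/l6_t.png

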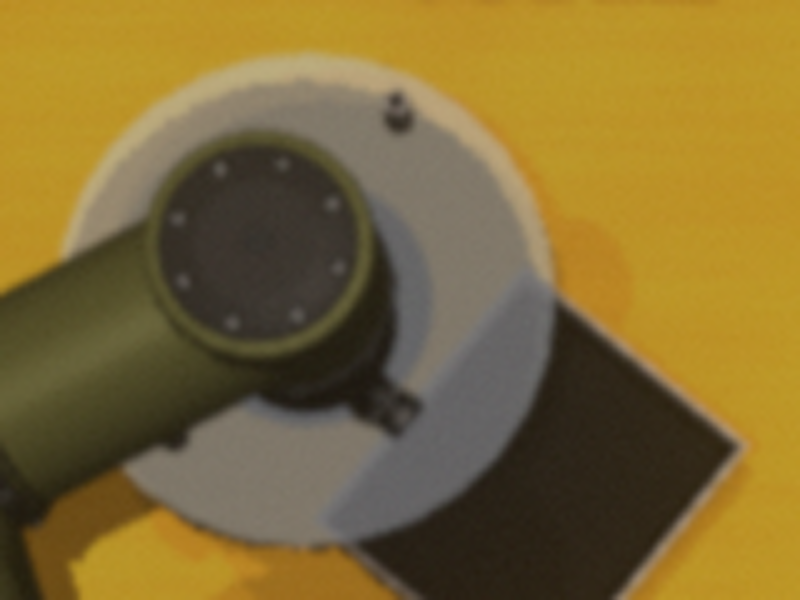

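>>> jog_arm(deltas=[[0, 6, 0.5, 0, 0, 0], [0, 6, 0, 0, 0, 0], [0, 6, 0, 0, 0, 0], [0, 6, 0, 0, 0, 0], [0, 6, 0, 0, 0, 0], [0, 6, 0, 0, 0, 0], [0, 6, 0, 0, 0, 0], [0, 6, 0, 0, 0, 0], [0, 5, 0, 0, 0, 0], [0, 5, 0, 0, 0, 0], [0, 5, 0, 0, 0, 0], [0, 5, 0, 0, 0, 0]])

```text
clock: 8.7
ee_pos: [0.4926, 0.0125, 0.0666]
tcp_rot: [0.942, -0.336, 0.001, -0.001]
wrist_force: [0.3, 1.5, 2.0]
finger_gap: -0.0
```

```bash
python3 look.py l7
```

```text
t 8.7 tray xy mm [115.4 -24.4] z 66.59921742707981 yaw err deg (tool y vs U) -0.0182644128991285 tilt [0.10964753 0.03681626] F [0.3 1.5 2. ] gap -2.2074969850347038e-05
tcp px [430.82753816 451.20681085]
tcp px [425.22345778 248.36539272]
```

View pics/l7_s.png

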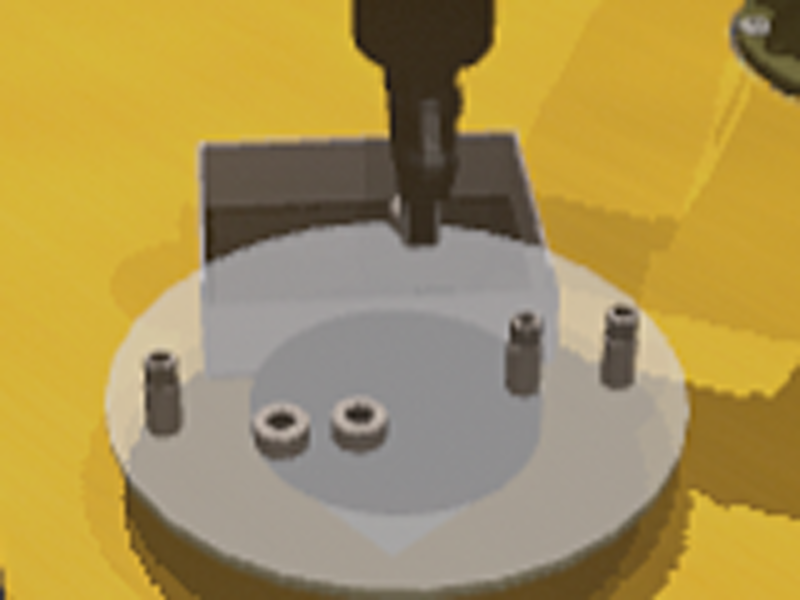

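View pics/l7_t.png

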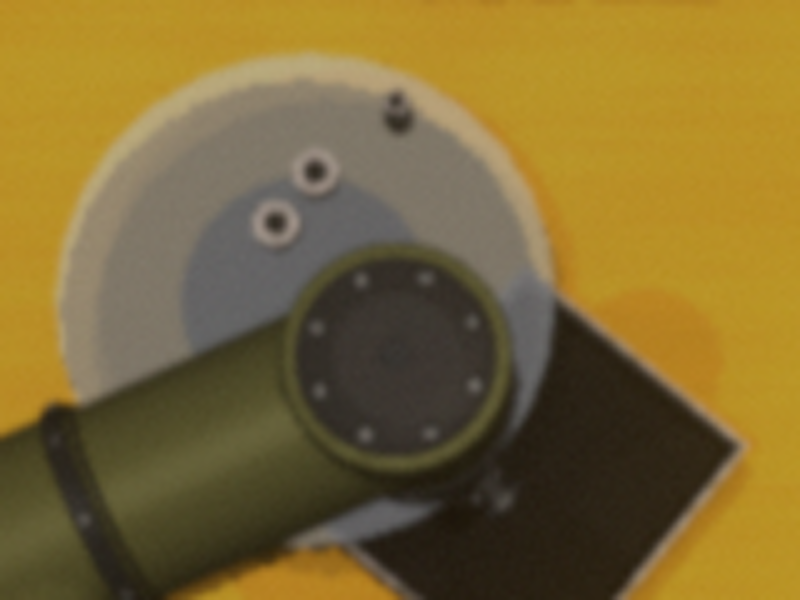

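>>> jog_arm(deltas=[[0, 5, 0, 0, 0, 0], [0, 5, 0, 0, 0, 0], [0, 5, 0, 0, 0, 0], [0, 5, 0, 0, 0, 0], [0, 5, 0, 0, 0, 0], [0, 0, 0, 0, 0, 0], [0, 0, 0, 0, 0, 0]])

```text
clock: 9.68
ee_pos: [0.475, -0.0086, 0.066]
tcp_rot: [0.942, -0.336, 0.0, -0.0]
wrist_force: [0.3, -0.3, 0.6]
finger_gap: 0.0
```

```bash
python3 look.py l8
```

```text
t 9.675 tray xy mm [142.9 -24.7] z 66.01421207096828 yaw err deg (tool y vs U) -0.053018269815169106 tilt [0.02043701 0.00668871] F [ 0.3 -0.3  0.6] gap 2.5320041037315447e-05
tcp px [466.26982418 481.20779968]
tcp px [421.0336973  222.05962745]
```

View pics/l8_s.png

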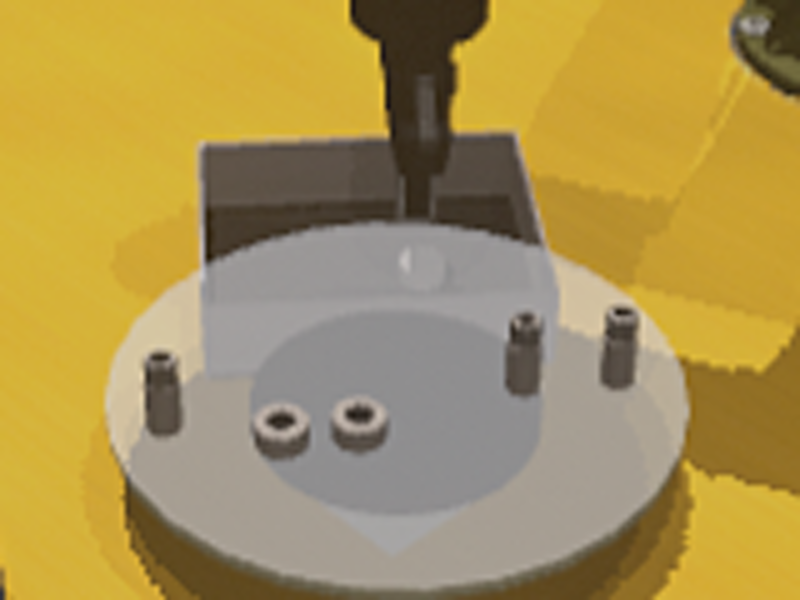

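>>> jog_arm(deltas=[[0, 0, -30, 0, 0, 0], [0, 0, -40, 0, 0, 0], [9, -45, 0, 0, 0, 0], [9, -50, 0, 0, 0, 0], [9, -50, 0, 0, 0, 0], [9, -50, 0, 0, 0, 0], [9, -50, 0, 0, 0, 0], [0, 0, 0, 0, 0, 0], [0, 0, 0, 0, 0, 0]])

```text
clock: 10.9
ee_pos: [0.6714, 0.1588, 0.1362]
tcp_rot: [0.942, -0.336, -0.0, 0.001]
wrist_force: [0.5, -1.0, -0.3]
finger_gap: -0.0003
```

```bash
python3 look.py l9
```

```text
t 10.9 tray xy mm [-110.9   21.7] z 136.16497359588675 yaw err deg (tool y vs U) -0.01309805850374346 tilt [-0.02960321 -0.0804894 ] F [ 0.5 -1.  -0.3] gap -0.0003012905910884332
tcp px [172.83823301 123.92092038]
tcp px [374.35931872 409.41158674]
```

View pics/l9_s.png

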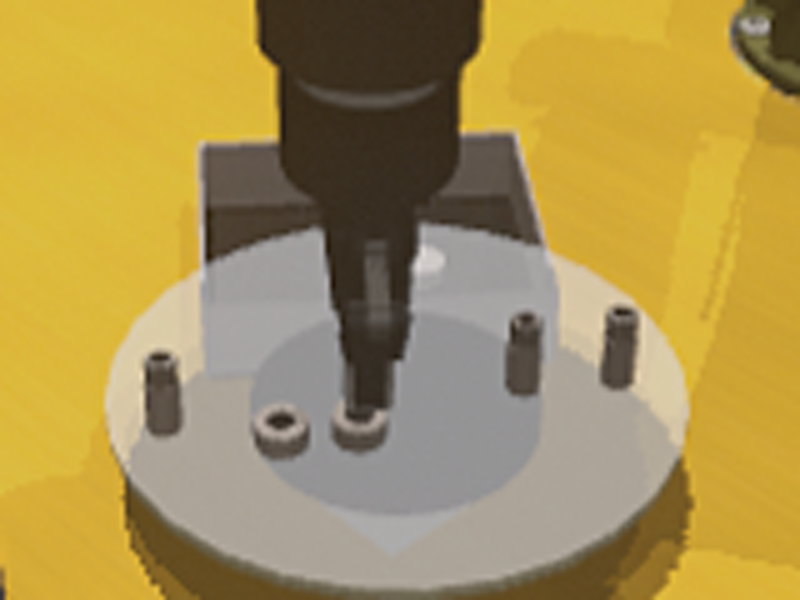

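>>> jog_arm(deltas=[[-0.5, 5, 15, 0, 0, 0], [0, 5, 15, 0, 0, 0], [0, 0, 14, 0, 0, 0], [0, 0, 10, 0, 0, 0], [0, 0, 6, 0, 0, 0], [0, 0, 3, 0, 0, 0], [0, 0, 0, 0, 0, 0]])

```text
clock: 11.88
ee_pos: [0.6626, 0.1489, 0.0705]
tcp_rot: [0.942, -0.336, 0.001, -0.0]
wrist_force: [-0.3, 0.4, -0.4]
finger_gap: 0.0004
```

```bash
python3 -c "
from h import *
st()"
```

```text
t 11.875 tray xy mm [-97.7  21.1] z 70.5360834646909 yaw err deg (tool y vs U) -0.1045632381118935 tilt [0.07063742 0.01155011] F [-0.3  0.4 -0.4] gap 0.00039088366672477626
```

>>> jog_arm(deltas=[[0, 3, 4, 0, 0, 0], [0, 6, 0, 0, 0, 0], [0, 6, 0, 0, 0, 0], [0, 6, 0, 0, 0, 0], [0, 6, 0, 0, 0, 0], [0, 6, 0, 0, 0, 0], [0, 6, 0, 0, 0, 0], [0, 6, 0, 0, 0, 0], [0, 6, 0, 0, 0, 0], [0, 6, 0, 0, 0, 0], [0, 6, 0, 0, 0, 0], [0, 6, 0, 0, 0, 0]])

```text
clock: 13.38
ee_pos: [0.6168, 0.0922, 0.0678]
tcp_rot: [0.942, -0.336, 0.002, -0.001]
wrist_force: [-0.7, -0.1, 0.8]
finger_gap: 0.0
```

```bash
python3 look.py m1
```

```text
t 13.375 tray xy mm [-24.8  21.4] z 67.82355818999014 yaw err deg (tool y vs U) -0.09281628355850557 tilt [0.23666905 0.08390153] F [-0.7 -0.1  0.8] gap 4.7810099144000414e-05
tcp px [299.82626993 242.90697556]
tcp px [361.60567674 407.43057196]
```

View pics/m1_s.png

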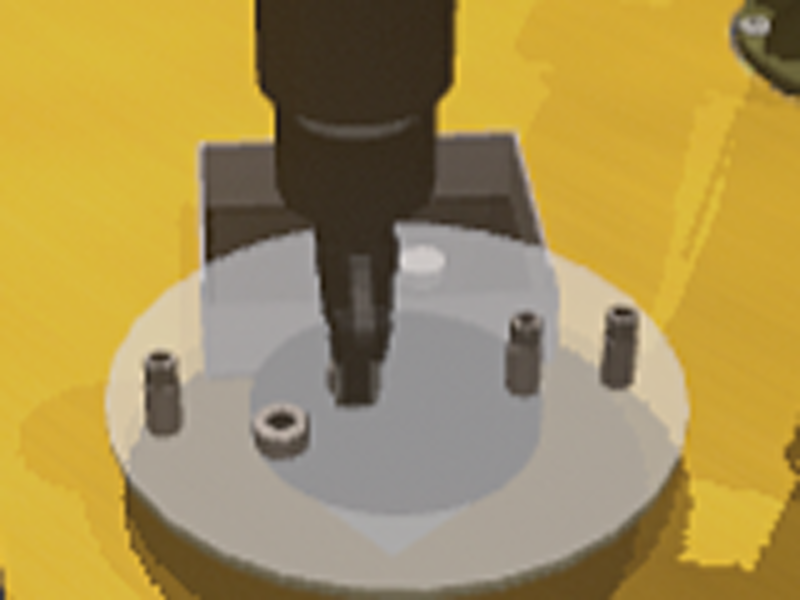

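Collar B sits centred ahead of the fingers (328–380, 380), and collar C is at rest in the tray (423,262). I'll keep pushing.

>>> jog_arm(deltas=[[0, 6, 1, 0, 0, 0], [0, 6, 0, 0, 0, 0], [0, 6, 0, 0, 0, 0], [0, 6, 0, 0, 0, 0], [0, 6, 0, 0, 0, 0], [0, 6, 0, 0, 0, 0], [0, 6, 0, 0, 0, 0], [0, 6, 0, 0, 0, 0], [0, 6, 0, 0, 0, 0], [0, 6, 0, 0, 0, 0], [0, 6, 0, 0, 0, 0], [0, 6, 0, 0, 0, 0]])

```text
clock: 14.98
ee_pos: [0.5691, 0.0332, 0.0677]
tcp_rot: [0.942, -0.336, 0.003, -0.002]
wrist_force: [-0.2, 0.6, 1.6]
finger_gap: -0.0001
```

```bash
python3 look.py m2
```

```text
t 14.975 tray xy mm [51.1 21.8] z 67.74557776834284 yaw err deg (tool y vs U) -0.07438934073661585 tilt [0.40844081 0.13703325] F [-0.2  0.6  1.6] gap -0.00010276057407426589
tcp px [397.6232045  322.78438507]
tcp px [350.84921473 318.195934  ]
```

View pics/m2_s.png

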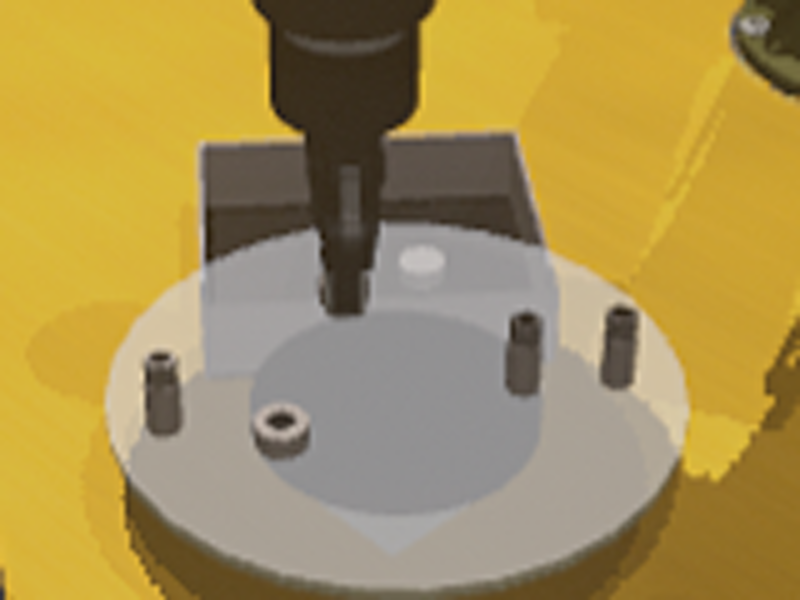

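>>> jog_arm(deltas=[[0, 6, 1, 0, 0, 0], [0, 6, 0, 0, 0, 0], [0, 6, 0, 0, 0, 0], [0, 6, 0, 0, 0, 0], [0, 6, 0, 0, 0, 0], [0, 6, 0, 0, 0, 0], [0, 6, 0, 0, 0, 0], [0, 5, 0, 0, 0, 0], [0, 5, 0, 0, 0, 0], [0, 5, 0, 0, 0, 0], [0, 5, 0, 0, 0, 0], [0, 5, 0, 0, 0, 0]])

```text
clock: 16.58
ee_pos: [0.5253, -0.0216, 0.0678]
tcp_rot: [0.942, -0.336, 0.005, -0.003]
wrist_force: [1.2, 1.7, 3.7]
finger_gap: -0.0001
```

>>> jog_arm(deltas=[[0, 5, 0, 0, 0, 0], [0, 5, 0, 0, 0, 0], [0, 5, 0, 0, 0, 0], [0, 5, 0, 0, 0, 0], [0, 0, 0, 0, 0, 0], [0, 0, 0, 0, 0, 0]])

```text
clock: 17.32
ee_pos: [0.5094, -0.0392, 0.0654]
tcp_rot: [0.942, -0.336, 0.002, -0.002]
wrist_force: [-0.8, 0.4, 0.3]
finger_gap: 0.0003
```

```bash
python3 look.py m3
```

```text
t 17.325 tray xy mm [144.9  21.3] z 65.3650783340218 yaw err deg (tool y vs U) -0.11504243358592703 tilt [0.31344852 0.12772521] F [-0.8  0.4  0.3] gap 0.0003013556753999467
tcp px [518.43998955 423.93279762]
tcp px [340.80853425 224.33437882]
```

View pics/m3_s.png

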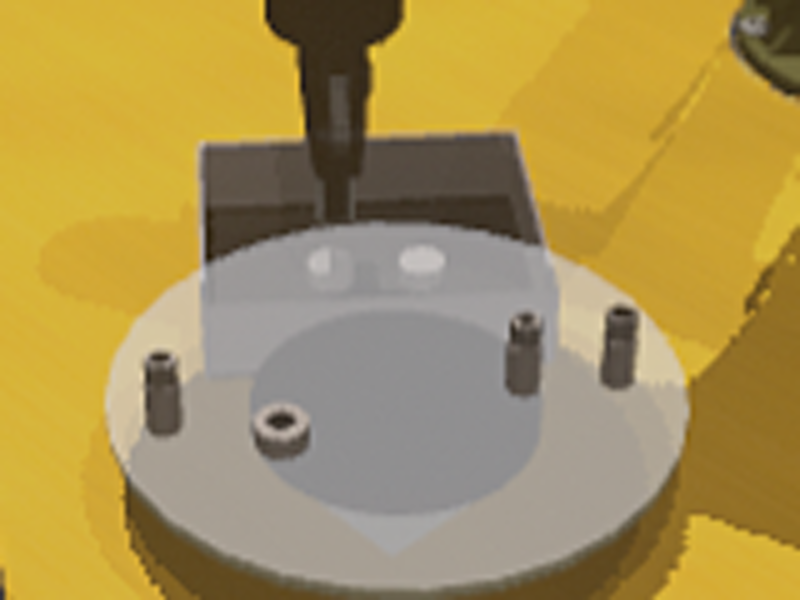

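>>> jog_arm(deltas=[[0, 0, -30, 0, 0, 0], [0, 0, -40, 0, 0, 0], [8, -40, 0, 0, 0, 0], [8, -48, 0, 0, 0, 0], [8, -48, 0, 0, 0, 0], [8, -48, 0, 0, 0, 0], [7, -43, 0, 0, 0, 0], [0, 0, 0, 0, 0, 0], [0, 0, 0, 0, 0, 0]])

```text
clock: 18.55
ee_pos: [0.6884, 0.117, 0.1365]
tcp_rot: [0.942, -0.336, 0.001, -0.001]
wrist_force: [-0.6, -0.3, -0.5]
finger_gap: 0.0003
```

```bash
python3 look.py m4
```

```text
t 18.55 tray xy mm [-89.3  61.2] z 136.51848943193343 yaw err deg (tool y vs U) -0.09308397961697779 tilt [0.18907279 0.04334472] F [-0.6 -0.3 -0.5] gap 0.0002543731051922712
tcp px [246.94554788  95.24301551]
tcp px [284.84122135 382.9817252 ]
```

View pics/m4_s.png

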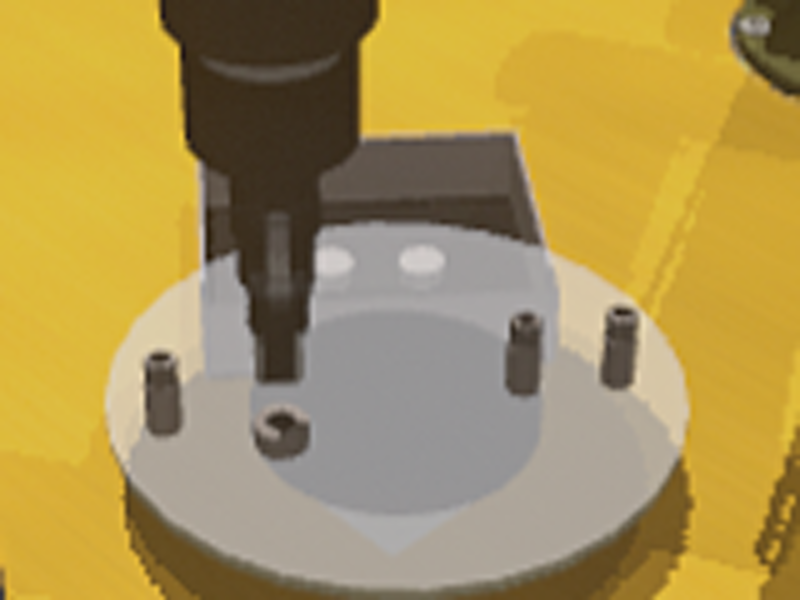

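>>> jog_arm(deltas=[[-1, -2, 15, 0, 0, 0], [0, 0, 15, 0, 0, 0], [0, 0, 14, 0, 0, 0], [0, 0, 10, 0, 0, 0], [0, 0, 7, 0, 0, 0], [0, 0, 4, 0, 0, 0], [0, 0, 0, 0, 0, 0]])

```text
clock: 19.52
ee_pos: [0.6876, 0.1175, 0.0678]
tcp_rot: [0.941, -0.337, 0.002, -0.001]
wrist_force: [0.1, 1.4, 1.4]
finger_gap: 0.0002
```

```bash
python3 -c "
from h import *
st()"
```

```text
t 19.525 tray xy mm [-89.2  60.3] z 67.75731805751126 yaw err deg (tool y vs U) -0.19440612147948855 tilt [0.21698713 0.09024022] F [0.1 1.4 1.4] gap 0.00019649113348802112
```

>>> jog_arm(deltas=[[0, 4, 2, 0, 0, 0], [0, 6, 0, 0, 0, 0], [0, 6, 0, 0, 0, 0], [0, 6, 0, 0, 0, 0], [0, 6, 0, 0, 0, 0], [0, 6, 0, 0, 0, 0], [0, 6, 0, 0, 0, 0], [0, 6, 0, 0, 0, 0], [0, 6, 0, 0, 0, 0], [0, 6, 0, 0, 0, 0], [0, 6, 0, 0, 0, 0], [0, 6, 0, 0, 0, 0]])

```text
clock: 21.02
ee_pos: [0.641, 0.06, 0.0672]
tcp_rot: [0.942, -0.337, 0.003, -0.002]
wrist_force: [0.2, -0.6, -0.7]
finger_gap: 0.0001
```

```bash
python3 look.py n1
```

```text
t 21.025 tray xy mm [-15.1  60.5] z 67.15869733026824 yaw err deg (tool y vs U) -0.18704893532989786 tilt [0.39392914 0.15141876] F [ 0.2 -0.6 -0.7] gap 9.413628238061826e-05
tcp px [354.58043074 203.76131012]
tcp px [283.26866275 399.93397681]
```

View pics/n1_s.png

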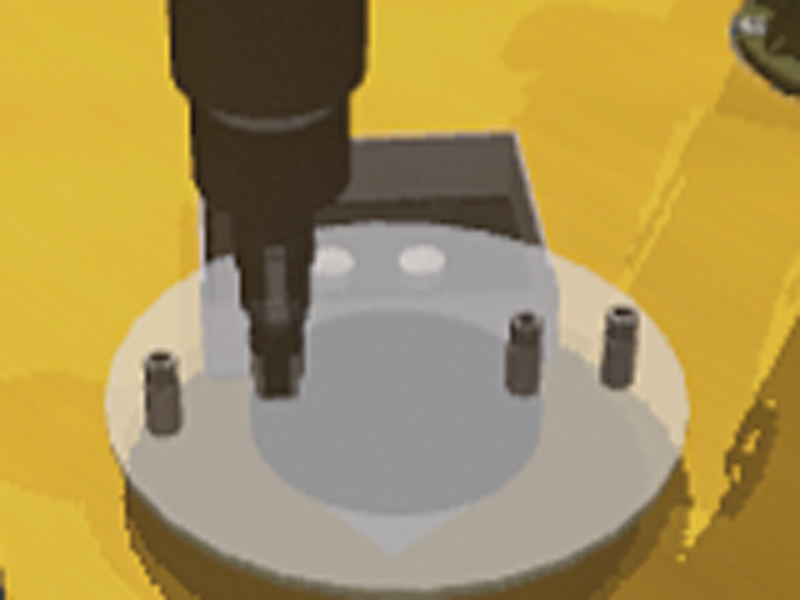

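>>> jog_arm(deltas=[[0, 6, 1, 0, 0, 0], [0, 6, 0, 0, 0, 0], [0, 6, 0, 0, 0, 0], [0, 6, 0, 0, 0, 0], [0, 6, 0, 0, 0, 0], [0, 6, 0, 0, 0, 0], [0, 6, 0, 0, 0, 0], [0, 6, 0, 0, 0, 0], [0, 6, 0, 0, 0, 0], [0, 6, 0, 0, 0, 0], [0, 6, 0, 0, 0, 0], [0, 6, 0, 0, 0, 0]])

```text
clock: 22.62
ee_pos: [0.5932, 0.0009, 0.0669]
tcp_rot: [0.942, -0.337, 0.004, -0.003]
wrist_force: [1.5, 1.0, 1.8]
finger_gap: 0.0
```

```bash
python3 look.py n2
```

```text
t 22.625 tray xy mm [60.8 60.8] z 66.88242169009739 yaw err deg (tool y vs U) -0.16977108543832742 tilt [0.55807639 0.18954353] F [1.5 1.  1.8] gap 2.8870222996693627e-05
tcp px [452.32540984 283.59217365]
tcp px [277.24403481 311.80197991]
```

View pics/n2_s.png

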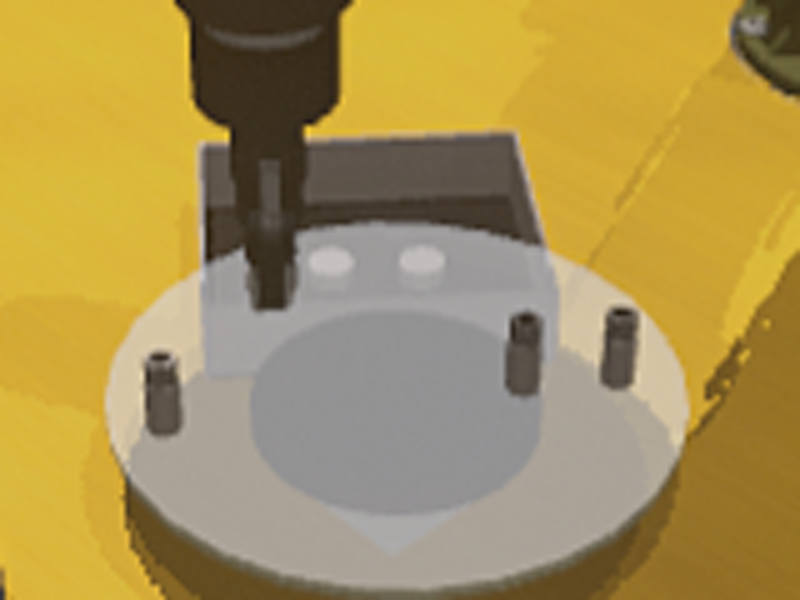

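Collar A is still centred ahead of the fingers (about 248–297, 280). I'll push it on to x≈140.

>>> jog_arm(deltas=[[0, 6, 0.5, 0, 0, 0], [0, 6, 0, 0, 0, 0], [0, 6, 0, 0, 0, 0], [0, 6, 0, 0, 0, 0], [0, 6, 0, 0, 0, 0], [0, 5, 0, 0, 0, 0], [0, 5, 0, 0, 0, 0], [0, 5, 0, 0, 0, 0], [0, 5, 0, 0, 0, 0], [0, 5, 0, 0, 0, 0], [0, 5, 0, 0, 0, 0], [0, 5, 0, 0, 0, 0]])

```text
clock: 24.22
ee_pos: [0.5483, -0.053, 0.0648]
tcp_rot: [0.941, -0.337, 0.003, -0.003]
wrist_force: [0.1, -0.3, 0.5]
finger_gap: 0.0002
```

>>> jog_arm(deltas=[[0, 5, 0, 0, 0, 0], [0, 5, 0, 0, 0, 0], [0, 0, 0, 0, 0, 0], [0, 0, 0, 0, 0, 0]])

```text
clock: 24.72
ee_pos: [0.541, -0.0616, 0.0645]
tcp_rot: [0.941, -0.337, 0.003, -0.003]
wrist_force: [0.3, 0.8, 0.4]
finger_gap: -0.0001
```

```bash
python3 look.py n3
```

```text
t 24.725 tray xy mm [142.3  59.9] z 64.48527381571957 yaw err deg (tool y vs U) -0.22158265535611577 tilt [0.39260825 0.16503729] F [0.3 0.8 0.4] gap -8.443391703353529e-05
tcp px [556.51100458 371.67937276]
tcp px [273.58883482 230.85433293]
```

View pics/n3_s.png

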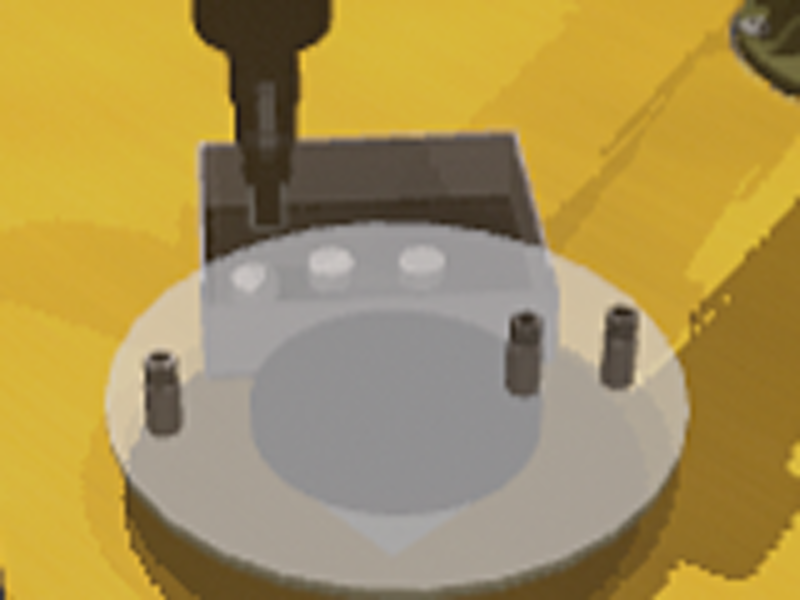

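>>> jog_arm(deltas=[[0, 0, -25, 0, 0, 0], [0, 0, -40, 0, 0, 0], [0, 0, -45, 0, 0, 0], [0, 0, -45, 0, 0, 0], [50, 0, 0, 0, 0, 0], [50, 0, 0, 0, 0, 0], [50, 0, 0, 0, 0, 0], [50, 0, 0, 0, 0, 0], [0, 0, 0, 0, 0, 0], [0, 0, 0, 0, 0, 0], [0, 0, 0, 0, 0, 0]])

```text
clock: 26.2
ee_pos: [0.7003, -0.1905, 0.2232]
tcp_rot: [0.942, -0.335, 0.002, -0.002]
wrist_force: [0.2, 0.2, 0.7]
finger_gap: -0.0001
```

```bash
python3 look.py f1; python3 -c "
from h import *
T,S=pickle.load(open('f1.pkl','rb'));cv2.imwrite('pics/f1_full.png',T['img']);st()"
```

```text
t 26.2 tray xy mm [141.5 264.8] z 223.15671709777635 yaw err deg (tool y vs U) 0.0466902720376936 tilt [0.32370173 0.17049052] F [0.2 0.2 0.7] gap -7.030057771083956e-05
tcp px [807.76210252  37.19779535]
tcp px [-123.60430169   -3.00587415]
t 26.3 tray xy mm [141.4 264.9] z 224.1968926981538 yaw err deg (tool y vs U) 0.05652169904053039 tilt [0.41077524 0.15712116] F [ 0.4 -0.3 -0.2] gap -1.8244622177865608e-06
```

View pics/f1_s.png

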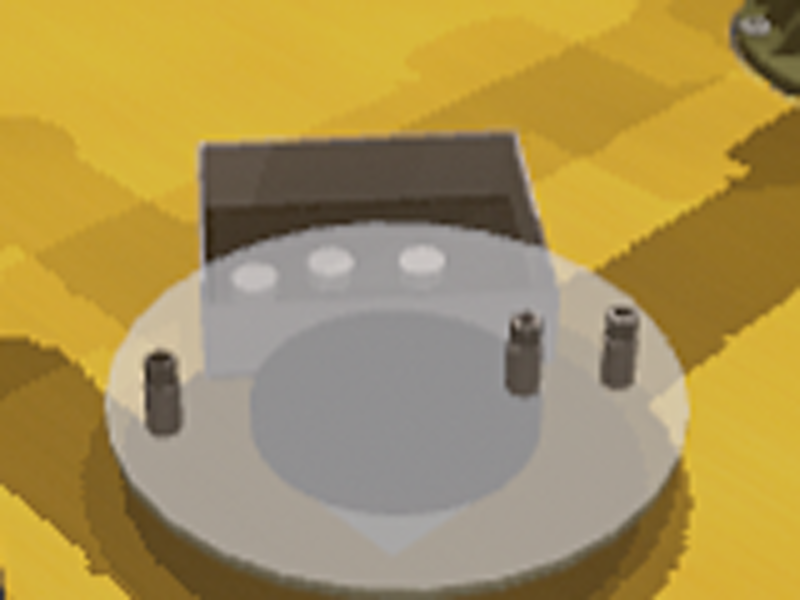

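View pics/f1_t.png

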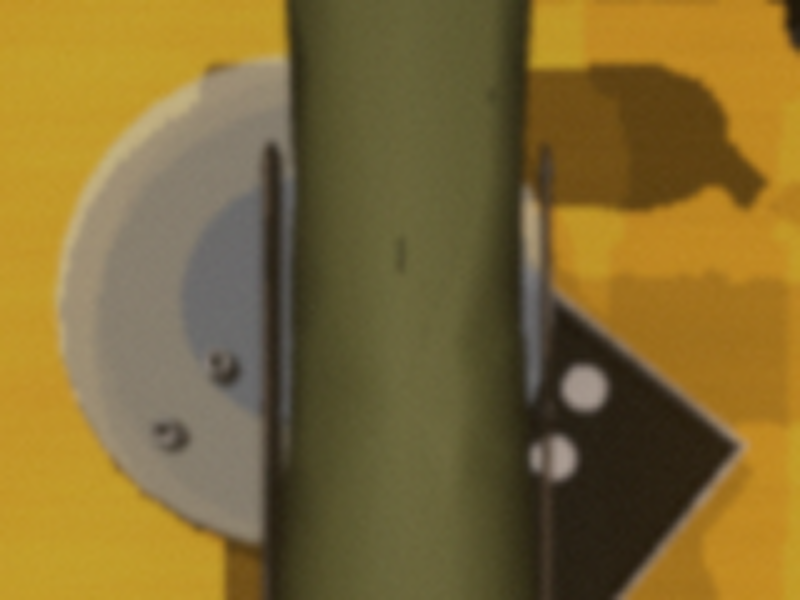

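View pics/f1_full.png

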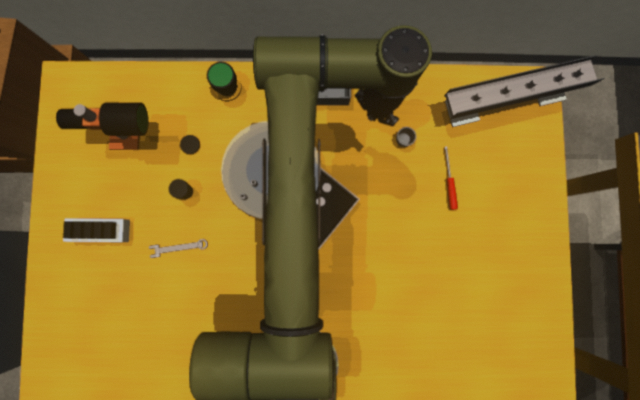

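```bash
python3 -c "
from plant import *
print(read_state()['joint_vel'].round(3),hand_in())"
```

```text
the job is handed in; nothing more can be done
[ 0.    -0.003  0.005  0.002  0.     0.   ] None
```

I pushed the three collars one at a time along the glass with the closed fingers, at about 50 mm/s, and each went over the disc's edge into the reject tray. I then lifted the arm clear and handed the job in at about 26.3 s of the 54 s allowed; no verdict was reported.

- **Collars:** the last scene picture shows all three lying flat in the tray. They were not lifted or pinched. The wrist force stayed at a few newtons in every reading I took, though the force on the collars themselves was not measured.
- **Fittings:** all three stand upright at the same pixel positions as before.
- **Bystanders:** the barrel, cap, wrench, screwdriver and cup look unmoved by eye in the full top picture; I did not measure them.
- **Arm:** at the end it was about 0.22 m up and touching nothing, with almost no motion.

**Checks that disagreed or were limited:**
- The two cameras differed by about 5 mm in y. I averaged them, then refined the line for each push using the measured finger position.
- In the last top picture the arm hides one collar and one fitting, so those two rest on the scene camera alone.

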